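# Fit the charged battery to the hand vacuum

### The arm

A 6-joint arm with a two-finger parallel gripper is mounted at the origin on the work surface. World frame = base frame: x ahead of the robot, y to its left, z up, the work surface at z = 0. Lengths are in mm, angles in rad, forces in N, time in s.
With the tool pointing down it reaches from about 350 to 875 mm from the base axis. Payload 4.2 kg.
Tool frame: the origin (TCP) lies between the finger pads; the fingertips stand 11 mm ahead of it and the grasp point (between the pads) lies 8 mm behind it; z points along the fingers, y is the direction in which the jaws open and shut (so a half turn about z gives the same grasp; the last joint's range is limited). The gripper opens to 85 mm and grips with 20 to 120 N. Pads are 22 mm wide; open, the fingers measure 114 mm over their backs; the gripper's body (76 mm by 85 mm) begins 54 mm behind the grasp point. The pads swing forward as they close: fully open they stand 13 mm farther back than shut.
Start: joints at [-0.98, 0.385, 0.008, 0, -1.194, -0.259], TCP at [203.606, -590.884, 242.312] pointing down, gripper open.
Joint ranges: [-3.14, 3.14], [-1.21, 2.06], [-1.07, 1.41], [-3.16, 2.05], [-2.99, -0.16], [-3.1, 3.1]. Speed limits (rad/s): [2.79, 2.79, 3.14, 3.14, 3.14, 3.14].

### API

Orientations are given as a unit quaternion [x, y, z, w].
In Python, from bench import * gives the robot as it stands.
- The arm moves only by the tool servo_tool, never from a script. Its argument "rows" is a list of rows, each a list of 7 numbers: the opening, from 0 (shut) to 1 (fully open), then the shift along the tool's x, y, z in cm, then the turn, a rotation vector about the tool's x, y, z in degrees. A call has 1 to 12 rows; each row shifts and turns the commanded pose from where the row before left it, along the tool's axes as they then stand; what a row does not reach is not made up. A row lasts 1/10 s, in which the tool goes at most 50 mm and 8.59 degrees, less where a joint would pass 70% of its speed; a pose out of reach is approached as far as the arm can. A call is refused whole if a number of a shift passes 5 or a number of a turn 8.59, either way. A call with a gripper value outside its range is refused whole. The fingers move at their own pace and stop on an object; the grip force is fixed at half the most. Time passes only in rows, so rows that do not move let the fingers close. It gives the time, the measured TCP pose, the force and the opening at its end, in the units of the state.
- read_state(): the state, without advancing time (a new reading comes with each control period).
- get_image(name): name is "side" or "top" or "wrist"; returns a dict with "image" (384x512x3 uint8, red, green, blue), "mtx" (3x3 intrinsics, pixels), "k1" (the pictures are not rectified: a ray, as slopes to the right and down, at radius r is drawn at 1 + k1 r^2 times it, then the intrinsics apply), "extrinsics" (4x4, takes a point from camera to world coordinates). Camera axes: x right, y up, looking along -z (the intrinsics and any distortion apply to the point x, -y, -z); pixel columns grow to the right and rows downward; lengths in mm; the calibration is good to about 2 mm. A picture is of the moment at which its call begins. There is no depth.
- job_done(): hands the job in, once; it reports no verdict.
The state is a dict: "clock": time; "joints": joint angles; "joint_vel": joint speeds; "joint_efforts": joint torques, N m; "position": TCP position; "ee_rot": TCP orientation; "contact_force": force on the tool from outside, world axes, zero at the start; "wrist_torque": the same for the moment, N m; "gripper_width": finger opening in mm.
Only numpy, scipy, OpenCV 4.12 (cv2) and the standard library are available. Lean on these libraries where they do the work, as an engineer would, in place of code of your own. Each camera call takes 0.05 s, during which the arm holds its last target. There are 200 camera calls.

### The job

Fit the charged battery to the hand vacuum: press the orange spring catch at the mouth of the charger so that the pack springs loose, slide it straight back off the charger's rails, then slide it along the vacuum's rails, the same way round, until the vacuum's orange catch clicks up behind it. A light thumb pressure is enough for the catch; push the pack home firmly but do not ram, force or wrench it. Let go of it at the end, and leave the other things on the table where they are.

Things in the scene. Friction and masses are not known exactly. Their poses are not given: they have to be found in the camera images.
- pack: Charged slide-on battery: black, orange top with white label and green dots, 0.34-0.53 kg. Body 90 (x) x 50 (y) mm, 54 high, on two grey side runners 6 thick, 62 over all. Origin: centre of the underside, z up; +x end goes in first. Grip it across y (50 mm), fingertips 17 mm or more above the underside to clear the rails. A bar under its -x end is what the catch snaps up behind.
- charger: Dark grey charger, 212 x 92 mm, fixed to the table. Battery bay on top, same as the vacuum's: rails along x, mouth at -x (roughly towards the robot). Origin on the table below the latched pack's origin, z up. Pressing its catch frees the pack, and a sprung contact block pushes it 9 to 20 mm out along -x, past the catch; then slide it 85 mm further along -x before lifting.
- vacuum: White and orange hand vacuum, clear dust cup, 400 mm long, fixed in its black cradle, nozzle to +x. Battery bay on top at its -x end: rails along x, mouth at -x (roughly towards the robot), end wall at +x. Origin on the table below the latched pack's origin, z up. Black handle from x = +75 mm on, up to 180 mm above the table.
- charger_seat (a point): On the charger's deck, 45 mm above the table: where the pack's origin is when latched, as at the start. x in, z up.
- vacuum_seat (a point): On the vacuum's deck, 85 mm above the table: where the pack's origin must come to rest, against the catch; x in, z up. The catch clicks as the pack passes this point; an end wall stops it 2.5 mm further in. From 9 mm before it a sprung contact block pushes back, 8 to 10.5 N; with the catch's ramp and friction it takes 12 to 18 N. Let go before the click and it is pushed out.
- vacuum_mouth (a point): On the vacuum's deck, 97 mm before vacuum_seat along -x: with the pack's origin here it lies on the deck strips in front of the rails, which grip it from about 85 mm before the seat. Side walls leave 1.5 mm play either side after a flared mouth; lips over the runners leave a 7.5 mm slot, their top at most 15 mm above the deck.
- vacuum_stop: The black end wall of the vacuum's bay, 74 mm wide, 34 high; its face is 2.5 mm past the latched pack. It must not be rammed: at most 20 N on it, on top of the contact block's 11 N. Its axes are the vacuum's; its origin is at vacuum_seat.
- charger_rails: The charger's two black rails with the deck strips, the same as vacuum_rails; origin at charger_seat, axes the charger's.
- vacuum_rails: The vacuum's two black rails with the deck strips the runners slide on; origin at vacuum_seat, axes the vacuum's. Pressing the pack down, sideways or askew makes it drag: more than 60 N of contact force between pack and rails, all contacts added up, counts as wrenching.
- charger_pad (a point): Centre of the top of the ribbed orange thumb pad (40 x 36 mm) of the charger's catch, 43 mm above the table, 88 mm before charger_seat along -x. Pressed straight down it gives 10 mm under 2 to 6 N, then stops hard; the pack is freed after about 8 mm. The pack needs the 25 mm before its face free to spring out. Over 35 N is too hard.
- charger_catch (a joint): Charger's spring catch, rad: 0 up (holding), 0.105 fully pressed, about 0.08 frees the pack. It springs up again when let go.
- vacuum_catch (a joint): Vacuum's spring catch, rad: 0 up, 0.105 fully down. The entering pack pushes it down by 0.04 to 0.08; it snaps back to 0 behind the pack: the click.
- crevice_tool: Black crevice nozzle lying on the table between charger and vacuum, 180 mm long, 34 mm high; leave it alone.
- serving_spoon: Serving spoon lying on the table, 170 mm long; leave it alone.
- sauce_bottle: Amber sauce bottle with a red cap, 180 mm high; leave it alone.
- dressing_bottle: White dressing bottle with a green cap, 170 mm high; leave it alone.
- mug: Blue mug, 90 mm high; leave it alone.
- salad_bowl: Black bowl, 180 mm across and 70 mm high; leave it alone.
- dust_brush: Small black dusting brush lying on the table, 120 mm long; leave it alone.
Things that resemble listed ones, but are neither listed nor needed, are in the scene too. Leave any purple look-alike of the pack alone.

How it is judged (in metres and radians):
On the way, in this order (a step that is already met when the one before it is completed fails the run):
1. The charger's catch is pressed and the pack springs out by some millimetres (value of joint charger_catch above 0.06 rad and x of pack in the frame of charger below -0.005 m), for 0.1 s.
2. The pack is off the charger (distance between pack and charger above 0.15 m), for 0.1 s.
At the end, for the whole second after the job is handed in: The pack sits in the vacuum's bay, resting against the raised catch: within 2.5 mm of its latched place along the rails, 3 mm across and in height, in line with the rails within 0.05 rad, the vacuum's catch up (below 0.03 rad) and the pack at rest (x of pack in the frame of vacuum between -0.0025 and 0.0025 m and y of pack in the frame of vacuum between -0.003 and 0.003 m and z of pack in the frame of vacuum between 0.082 and 0.088 m and angle between the x axis of pack and the x axis of vacuum, either way round below 0.05 rad and value of joint vacuum_catch below 0.03 rad and linear speed of pack below 0.02 m/s); the robot touches nothing.
It fails at once if the pack is rammed against the end wall of the vacuum's bay (over 20 N) (contact force between pack and vacuum_stop above 20 N).
It fails at once if the pack is wrenched in the rails of charger or vacuum (over 60 N, all contacts added up) (contact force between pack and charger_rails above 60 N or contact force between pack and vacuum_rails above 60 N).
It fails at once if the charger or its catch is pressed hard (over 35 N) (contact force between the fingers and charger above 35 N).
It fails at once if another thing on the table is moved by over 30 mm (distance of any of crevice_tool, serving_spoon, sauce_bottle, dressing_bottle, mug, salad_bowl, dust_brush from where it was at the start of the episode above 0.03 m).
It also fails if it takes over 67 s, if anything falls off the work surface, if the arm or the gripper's body presses on something with over 40 N, if the wrist force passes 120 N, or if a joint passes its speed limit or range.

## Working session

There is one attempt and no reset: what is moved stays moved. The work goes in short steps, Python scripts to look and compute and a tool call to move; the robot and the scene stay as the last step left them, time stands still between calls to the robot, and variables do not carry over. Pictures are saved under pics/ and viewed, about 8 in all and at most 12, crops included, and the job is handed in when it is done.

Besides the shell and the picture viewer there is one more tool, called in YAML: its name, and indented under it one key for each argument. servo_tool: Moves the arm, as the interface text tells. Its arguments: {"type":"object","properties":{"rows":{"type":"array","items":{"type":"array","items":{"type":"number"}}}},"required":["rows"]}

```bash
mkdir -p pics; ls; cat > h.py <<'E'
from bench import *
import numpy as np, cv2
from scipy.spatial.transform import Rotation as R
def snap(n,f):
    d=get_image(n); cv2.imwrite('pics/'+f+'.png',cv2.cvtColor(d['image'],cv2.COLOR_RGB2BGR)); np.savez('pics/'+f+'.npz',m=d['mtx'],k=d['k1'],e=d['extrinsics']); return d
def ray(f,u,v):
    z=np.load('pics/'+f+'.npz'); m=z['m'];k=float(z['k'])
    xd=np.array([(u-m[0,2])/m[0,0],(v-m[1,2])/m[1,1]]); x=xd.copy()
    for _ in range(30): x=xd/(1+k*(x@x))
    E=z['e']; return E[:3,3],E[:3,:3]@np.array([x[0],-x[1],-1])
def at(f,u,v,h):
    o,d=ray(f,u,v); return o+d*(h-o[2])/d[2]
def proj(f,p):
    z=np.load('pics/'+f+'.npz'); m=z['m'];k=float(z['k']);E=z['e']
    q=E[:3,:3].T@(np.array(p)-E[:3,3]); x=np.array([q[0],-q[1]])/-q[2]; x=x*(1+k*(x@x))
    return m[0,0]*x[0]+m[0,2],m[1,1]*x[1]+m[1,2]
E
python3 - <<'E'
from h import *
import cv2
a=snap('top','top0');b=snap('side','side0')
print(a['extrinsics'].round(2).tolist(),a['mtx'].tolist(),a['k1']);print(b['extrinsics'].round(2).tolist())
print(read_state())
E
```

```text
pics
[[0.02, 1.0, -0.06, 529.99], [-1.0, 0.02, -0.0, 19.89], [0.0, 0.06, 1.0, 1379.34], [0.0, 0.0, 0.0, 1.0]] [[424.41790055925884, 0.0, 258.1133238197533], [0.0, 424.41790055925884, 188.41536995196282], [0.0, 0.0, 1.0]] -0.060969126062810075
[[-1.0, 0.05, -0.05, 563.18], [-0.07, -0.64, 0.76, 907.8], [0.0, 0.76, 0.65, 843.61], [0.0, 0.0, 0.0, 1.0]]
{'clock': 0.1, 'joints': array([-9.80406628e-01,  3.85483910e-01,  6.76329282e-03, -4.50142897e-04,
       -1.19402526e+00, -2.58620804e-01]), 'joint_vel': array([-0.00164677, -0.00054609,  0.00205185,  0.00083378, -0.00019142,
        0.00045019]), 'joint_efforts': array([-4.09478098e-04, -3.93320346e+01,  1.88930297e+01,  4.19788107e+00,
       -2.60598194e-03,  5.82123022e-06]), 'position': array([ 203.43832538, -590.42575044,  241.32646628]), 'ee_rot': array([-1.65042747e-01,  9.86285911e-01,  9.74421722e-04, -2.10845631e-04]), 'contact_force': array([0.30144335, 0.29422374, 0.52066606]), 'wrist_torque': array([-0.04752843,  0.02795743, -0.0288973 ]), 'gripper_width': 85.40914912832807}
```

View pics/top0.png

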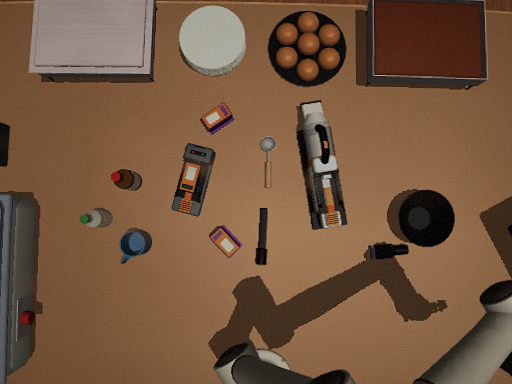

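View pics/side0.png

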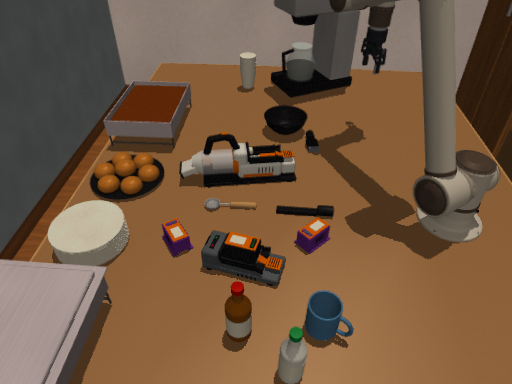

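The top view shows the charger around (193,180) with the catch at about (186,208). The vacuum is around (325,165), with its bay mouth near (330,222). The purple packs are decoys. Next I'll enlarge both areas.

```bash
python3 - <<'E'
import cv2,numpy as np
i=cv2.imread('pics/top0.png')
a=cv2.resize(i[140:220,165:220],None,fx=7,fy=7,interpolation=cv2.INTER_CUBIC)
b=cv2.resize(i[150:230,295:350],None,fx=7,fy=7,interpolation=cv2.INTER_CUBIC)
cv2.imwrite('pics/c1.png',np.hstack([a,b]))
E
```

```text
(no output)
```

View pics/c1.png

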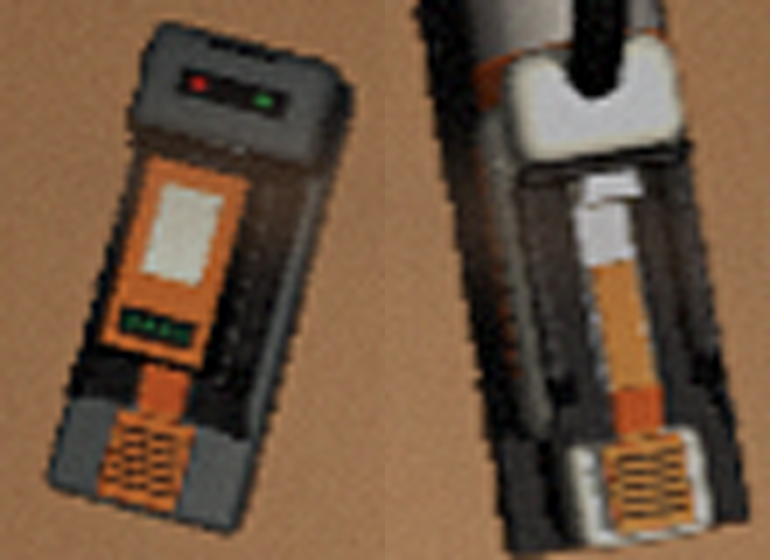

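```bash
python3 - <<'E'
from h import *
def c(x,y,ox,oy,h): return at('top0',ox+(x+.5)/7-.5,oy+(y+.5)/7-.5,h)
pad=c(148,462,165,140,43); pk=[c(x,y,165,140,99) for x,y in [(150,158),(248,178),(205,368),(100,345)]]
pc=np.mean(pk,0); print('pad',pad,'pack',pc,'d',np.linalg.norm((pc-pad)[:2]),'sides',[np.linalg.norm(pk[i]-pk[i-1]) for i in range(4)])
ax=lambda p,q:np.degrees(np.arctan2(q[1]-p[1],q[0]-p[0]))
print('yaw pad-pack',ax(pad,pc),'edges',ax(pk[3],pk[0]),ax(pk[2],pk[1]),ax(pk[2],pk[3])-90,ax(pk[1],pk[0])-90)
# charger outline on table / z~45 long right edge
e=[c(240,530,165,140,40),c(345,95,165,140,40)];print('chg edge',ax(*e))
vp=c(265,482,295,150,83); s=c(222,200,295,150,85)
print('vpad',vp,'strip far',s,'yaw',ax(vp,s))
e=[c(740-385,520,295,150,60),c(690-385,165,295,150,60)];print('edge',ax(*e))
w=[c(515-385,170,295,150,119),c(690-385,150,295,150,119)];print('wall yaw',ax(w[1],w[0])-90,w)
E
```

```text
pad [554.24857114 248.33613999  43.        ] pack [640.01790299 229.36764943  99.        ] d 87.84180052744452 sides [np.float64(83.98479573654306), np.float64(43.64615114524439), np.float64(84.46121903506149), np.float64(46.73640668223843)]
yaw pad-pack -12.470635548165141 edges -13.183366213015677 -11.072914494751092 -11.142431579262336 -10.447140953755536
chg edge -11.984604177801218
vpad [ 523.33475738 -207.54908194   83.        ] strip far [ 646.19761691 -187.093978     85.        ] yaw 9.452321895200896
edge 8.551219260549034
wall yaw 7.720812647453158 [array([ 655.17070185, -142.19544642,  119.        ]), array([ 665.31498317, -217.01945841,  119.        ])]
```

```bash
cat >> h.py <<'E'
def plan(p,yaw,n=1,rows=True):
    """tool shift (cm) per row & turn to put TCP at p, jaw axis at heading yaw+90deg, pointing down"""
    s=read_state(); M=R.from_quat(s['ee_rot']).as_matrix(); a=np.radians(yaw)
    x=-np.array([np.cos(a),np.sin(a),0]); y=np.array([-np.sin(a),np.cos(a),0]); T=np.c_[x,y,[0,0,-1]]
    d=np.array(p)-s['position']
    print('clk',s['clock'].__round__(2),'pos',s['position'].round(1),'F',s['contact_force'].round(1),'w',s['gripper_width'].__round__(1),'rotvec',np.degrees(R.from_matrix(M.T@T).as_rotvec()).round(2))
    print('shift in target axes cm total',(T.T@d/10).round(2),'per row',(T.T@d/10/n).round(3),' in present axes',(M.T@d/10).round(2))
E
python3 -c "
from h import *
plan([535,252,230],-12,24)"
```

```text
clk 0.1 pos [ 203.4 -590.4  241.3] F [0.3 0.3 0.5] w 85.4 rotvec [ 0.11 -0.04 31.  ]
shift in target axes cm total [-14.92  89.3    1.13] per row [-0.622  3.721  0.047]  in present axes [-58.78  68.86   1.26]
```

servo_tool:
  rows:
    - [0,0,0,0,0,0,7.75]
    - [0,0,0,0,0,0,7.75]
    - [0,0,0,0,0,0,7.75]
    - [0,0,0,0,0,0,7.75]
    - [0,-0.6,3.7,0,0,0,0]
    - [0,-0.6,3.7,0,0,0,0]
    - [0,-0.6,3.7,0,0,0,0]
    - [0,-0.6,3.7,0,0,0,0]
    - [0,-0.6,3.7,0,0,0,0]
    - [0,-0.6,3.7,0,0,0,0]
    - [0,-0.6,3.7,0,0,0,0]
    - [0,-0.6,3.7,0,0,0,0]

```text
clock: 1.3
position: [312.1, -309.8, 242.0]
ee_rot: [0.105, 0.995, 0.0, -0.0]
contact_force: [0.4, 0.4, -0.9]
gripper_width: -0.1
```

servo_tool:
  rows:
    - [0,-0.6,3.7,0,0,0,0]
    - [0,-0.6,3.7,0,0,0,0]
    - [0,-0.6,3.7,0,0,0,0]
    - [0,-0.6,3.7,0,0,0,0]
    - [0,-0.6,3.7,0,0,0,0]
    - [0,-0.6,3.7,0,0,0,0]
    - [0,-0.6,3.7,0,0,0,0]
    - [0,-0.6,3.7,0,0,0,0]
    - [0,-0.6,3.7,0,0,0,0]
    - [0,-0.6,3.7,0,0,0,0]
    - [0,-0.6,3.7,0,0,0,0]
    - [0,0,0,0,0,0,0]

```text
clock: 2.5
position: [462.5, 76.3, 241.8]
ee_rot: [0.102, 0.995, 0.0, 0.0]
contact_force: [0.5, 0.1, -0.3]
gripper_width: -0.1
```

```bash
python3 -c "
from h import *
plan([535,252,230],-12,6)
d=snap('wrist','w1');print(d['extrinsics'].round(3).tolist(),d['mtx'][0,0])
import cv2
for n,p in dict(pad=[554.2,248.3,43],top=[640,229.4,99]).items(): print(n,proj('w1',p))"
```

```text
clk 2.5 pos [462.5  76.3 241.8] F [ 0.5  0.1 -0.3] w -0.1 rotvec [0.   0.01 0.24]
shift in target axes cm total [-3.43 18.7   1.18] per row [-0.572  3.116  0.197]  in present axes [-3.51 18.68  1.18]
[[0.204, -0.945, -0.256, 397.46], [0.979, 0.197, 0.054, 89.622], [-0.0, -0.262, 0.965, 373.5], [0.0, 0.0, 0.0, 1.0]] 324.4568765483317
pad (np.float64(424.23080007486845), np.float64(221.0061128564526))
top (np.float64(440.8567050197865), np.float64(325.7305088695414))
```

servo_tool:
  rows:
    - [0,-0.57,3.1,0.2,0,0,0]
    - [0,-0.57,3.1,0.2,0,0,0]
    - [0,-0.57,3.1,0.2,0,0,0]
    - [0,-0.57,3.1,0.2,0,0,0]
    - [0,-0.57,3.1,0.2,0,0,0]
    - [0,-0.57,3.1,0.2,0,0,0]
    - [0,0,0,0,0,0,0]
    - [0,0,0,0,0,0,0]

```text
clock: 3.35
position: [532.8, 247.3, 229.5]
ee_rot: [0.105, 0.995, -0.001, -0.001]
contact_force: [0.6, -0.5, -0.5]
gripper_width: 0.1
```

```bash
python3 -c "
from h import *
plan([545,250,100],-12,6)
d=snap('wrist','w2')
i=cv2.imread('pics/w2.png');cv2.imwrite('pics/w2v.png',cv2.resize(i,(800,600),interpolation=cv2.INTER_CUBIC))
for n,p in dict(pad=[554.2,248.3,43],top=[640,229.4,99]).items(): print(n,np.array(proj('w2',p))*800/512)"
```

```text
clk 3.35 pos [532.8 247.3 229.5] F [ 0.6 -0.5 -0.5] w 0.1 rotvec [-0.09 -0.09 -0.01]
shift in target axes cm total [-1.13  0.52 12.95] per row [-0.189  0.086  2.158]  in present axes [-1.15  0.54 12.95]
pad [399.76443711 302.9074806 ]
top [399.51328439 472.12281566]
```

View pics/w2v.png

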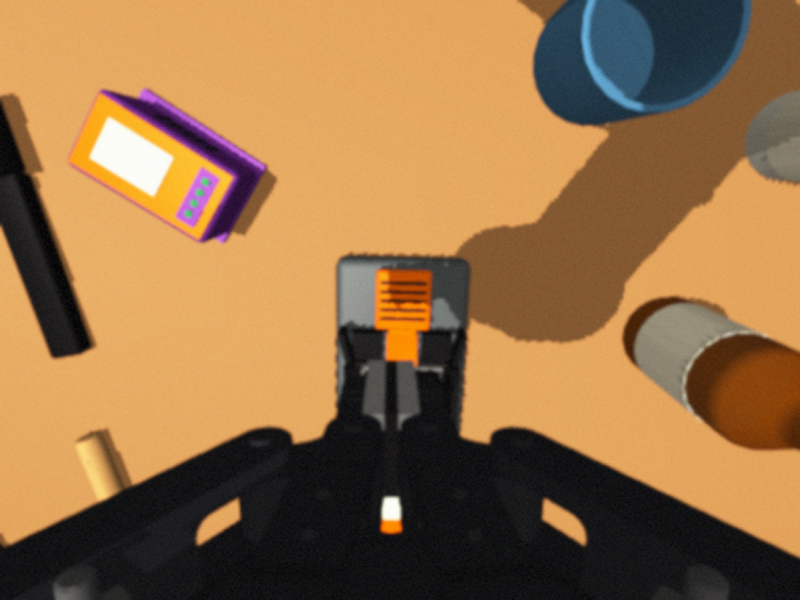

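The wrist view shows the catch pad centred at about (404,299), against a predicted (400,303). The charger body spans columns 337 to 469 and is aligned vertically, so yaw -12° holds.

```bash
python3 -c "
from h import *
f=512/800
print(at('w2',404*f,299*f,43), at('w2',404*f,270*f,43), at('w2',404*f,329*f,43),at('w2',337*f,270*f,43),at('w2',469*f,270*f,43))
L=[at('w2',u*f,v*f,43) for u,v in [(403.5,270),(404,329)]];d=L[1]-L[0];print(np.degrees(np.arctan2(d[1],d[0])),np.linalg.norm(d))
p=at('w2',404*f,299*f,43);a=np.radians(-12);x=np.array([np.cos(a),np.sin(a),0])
t=p-6*x;t[2]=70;print('target',t);plan(t,-12,6)"
```

```text
[552.19573131 251.52611006  43.        ] [533.40215283 255.38992179  43.        ] [572.25568063 247.40085044  43.        ] [524.50079811 213.4710297   43.        ] [542.04234839 296.02202203  43.        ]
-11.157388111430366 39.66977785995092
target [546.3268457 252.7735802  70.       ]
clk 3.4 pos [532.7 246.8 229.9] F [ 0.3 -0.6 -0.2] w 0.1 rotvec [-0.06 -0.06 -0.03]
shift in target axes cm total [-1.21  0.86 15.99] per row [-0.201  0.144  2.665]  in present axes [-1.22  0.88 15.99]
```

servo_tool:
  rows:
    - [0,-0.2,0.15,2.7,0,0,0]
    - [0,-0.2,0.15,2.7,0,0,0]
    - [0,-0.2,0.15,2.7,0,0,0]
    - [0,-0.2,0.15,2.7,0,0,0]
    - [0,-0.2,0.15,2.7,0,0,0]
    - [0,-0.2,0.15,2.3,0,0,0]
    - [0,0,0,0.5,0,0,0]
    - [0,0,0,0.2,0,0,0]
    - [0,0,0,0,0,0,0]

```text
clock: 4.3
position: [547.3, 254.1, 66.6]
ee_rot: [0.105, 0.995, 0.001, 0.001]
contact_force: [-0.2, 0.5, -0.3]
gripper_width: -0.1
```

```bash
python3 -c "
from h import *
plan([546.3,252.5,54],-12,6)"
```

```text
clk 4.3 pos [547.3 254.1  66.6] F [-0.2  0.5 -0.3] w -0.1 rotvec [ 0.07  0.08 -0.01]
shift in target axes cm total [ 0.07 -0.18  1.26] per row [ 0.011 -0.029  0.21 ]  in present axes [ 0.07 -0.18  1.26]
```

servo_tool:
  rows:
    - [0,0.05,-0.15,0.5,0,0,0]
    - [0,0,0,0.5,0,0,0]
    - [0,0,0,0.2,0,0,0]
    - [0,0,0,0.2,0,0,0]
    - [0,0,0,0.2,0,0,0]
    - [0,0,0,0,0,0,0]

```text
clock: 4.9
position: [546.2, 252.8, 49.5]
ee_rot: [0.104, 0.995, -0.0, 0.0]
contact_force: [-0.3, -1.3, 2.5]
gripper_width: 0.0
```

servo_tool:
  rows:
    - [0,0,0,0.15,0,0,0]
    - [0,0,0,0.15,0,0,0]
    - [0,0,0,0,0,0,0]

```text
clock: 5.2
position: [546.4, 253.0, 46.3]
ee_rot: [0.104, 0.995, 0.0, 0.0]
contact_force: [0.1, -0.9, 3.1]
gripper_width: 0.3
```

servo_tool:
  rows:
    - [0,0,0,0.1,0,0,0]
    - [0,0,0,0,0,0,0]

```text
clock: 5.4
position: [546.4, 253.2, 45.3]
ee_rot: [0.104, 0.995, 0.0, 0.0]
contact_force: [0.8, -1.1, 3.4]
gripper_width: 0.3
```

```bash
python3 -c "
from h import *
plan([546.3,252.5,54],-12,6); snap('top','t2'); a=cv2.imread('pics/t2.png'); b=cv2.imread('pics/top0.png')
hsv=lambda i:cv2.inRange(i[150:220,165:220],(150,150,150),(255,255,255))
for i in (b,a): print(np.argwhere(hsv(i)).mean(0) if hsv(i).any() else None, (hsv(i)>0).sum())"
```

```text
clk 5.4 pos [546.4 253.2  45.3] F [ 0.8 -1.1  3.4] w 0.3 rotvec [0.04 0.04 0.02]
shift in target axes cm total [ 0.   -0.07 -0.87] per row [ 0.    -0.011 -0.144]  in present axes [-0.   -0.07 -0.87]
[23.90140845 25.14084507] 71
[25.875      24.80769231] 104
```

servo_tool:
  rows:
    - [0,0,0,0.1,0,0,0]
    - [0,0,0,0,0,0,0]

```text
clock: 5.65
position: [546.4, 253.2, 44.4]
ee_rot: [0.104, 0.995, 0.0, 0.0]
contact_force: [0.5, -0.6, 4.4]
gripper_width: -0.2
```

```bash
python3 -c "
from h import *
plan([546.3,252.5,54],-12,6); snap('top','t3'); snap('side','s3'); a=cv2.imread('pics/t3.png')[140:220,160:225]; b=cv2.imread('pics/s3.png')[215:295,190:300];s0=cv2.imread('pics/side0.png')[215:295,190:300]
f=lambda i,k:cv2.resize(i,None,fx=k,fy=k,interpolation=cv2.INTER_CUBIC)
cv2.imwrite('pics/c3.png',np.hstack([f(a,3.5),np.zeros((280,2,3),np.uint8),f(s0[:,:75],3.5),f(b[:,:75],3.5)]))"
```

```text
clk 5.65 pos [546.4 253.2  44.4] F [ 0.5 -0.6  4.4] w -0.2 rotvec [0.04 0.04 0.02]
shift in target axes cm total [-0.01 -0.07 -0.96] per row [-0.001 -0.011 -0.16 ]  in present axes [-0.01 -0.07 -0.96]
```

View pics/c3.png

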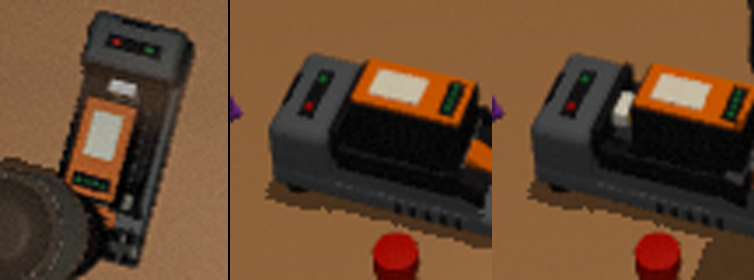

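The pack has sprung out: the white contact block is visible behind it in the side crop (third panel). Next I lift, open and move over the pack.

servo_tool:
  rows:
    - [0,0,0,-1.5,0,0,0]
    - [0,0,0,-3.5,0,0,0]
    - [0,0,0,-4,0,0,0]
    - [1,-1,0,-4,0,0,0]
    - [1,-2,0,-1,0,0,0]
    - [1,-2.4,0,0,0,0,0]
    - [1,-2.4,0,0,0,0,0]
    - [1,0,0,0,0,0,0]
    - [1,0,0,0,0,0,0]
    - [1,0,0,0,0,0,0]

```text
clock: 6.75
position: [621.2, 236.7, 183.4]
ee_rot: [0.104, 0.995, -0.0, -0.001]
contact_force: [0.4, 0.2, 0.2]
gripper_width: 85.7
```

```bash
python3 -c "
from h import *
plan([624,235,75],-12,6)
d=snap('wrist','w4')
i=cv2.imread('pics/w4.png');cv2.imwrite('pics/w4v.png',cv2.resize(i,(800,600),interpolation=cv2.INTER_CUBIC))
for n,p in dict(top=[623.5,236,99]).items(): print(n,np.array(proj('w4',p))*800/512)"
```

```text
clk 6.75 pos [621.2 236.7 183.4] F [0.4 0.2 0.2] w 85.7 rotvec [-0.06 -0.11  0.02]
shift in target axes cm total [-0.31 -0.11 10.84] per row [-0.051 -0.018  1.807]  in present axes [-0.33 -0.1  10.84]
top [390.81039486 323.59355444]
```

View pics/w4v.png

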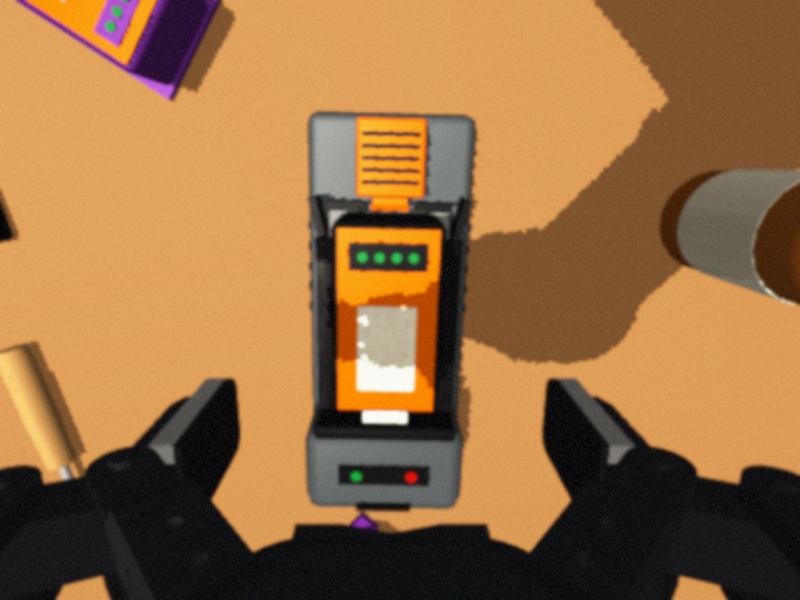

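```bash
python3 -c "
from h import *
f=512/800
z=np.load('pics/w4.npz');print(z['m'],z['e'].round(2))
P=[at('w4',u*f,v*f,99) for u,v in [(336,227),(442,228),(435,412),(336,410)]]
for p in P: print(p.round(1))
ax=lambda p,q:np.degrees(np.arctan2(q[1]-p[1],q[0]-p[0]))
print(ax(P[0],P[3]),ax(P[1],P[2]),ax((P[0]+P[1]),(P[2]+P[3])),np.mean(P,0),np.linalg.norm(P[0]-P[3]),np.linalg.norm(P[0]-P[1]))
pad=at('w4',392*f,157*f,43);print('pad',pad,ax(pad,np.mean(P,0)))
L=[at('w4',u*f,v*f,99) for u,v in [(357,308),(416,308),(415,392),(357,390)]];print('label',np.mean(L,0),ax(L[0]+L[1],L[2]+L[3]))
# gripper: inner finger pads tips at height ~172
s=read_state()
l=at('w4',238*f,385*f,172);r=at('w4',544*f,385*f,172);print('fingers',l,r,(l+r)/2,s['position'])
M=R.from_quat(s['ee_rot']).as_matrix();print('mid in tool',M.T@((l+r)/2-s['position']), 'pack in tool',M.T@(np.mean(P,0)-s['position']),'pad',M.T@(pad-s['position']))
"
```

```text
[[324.45687655   0.         249.95288081]
 [  0.         324.45687655 192.70793952]
 [  0.           0.           1.        ]] [[ 2.1000e-01 -9.4000e-01 -2.5000e-01  5.5652e+02]
 [ 9.8000e-01  2.0000e-01  6.0000e-02  2.5041e+02]
 [-0.0000e+00 -2.6000e-01  9.7000e-01  3.1524e+02]
 [ 0.0000e+00  0.0000e+00  0.0000e+00  1.0000e+00]]
[576.6 222.1  99. ]
[586.4 266.1  99. ]
[670.3 247.3  99. ]
[659.6 202.1  99. ]
-13.578906315930979 -12.672585514319787 -13.124271706807383 [623.21953421 234.40126942  99.        ] 85.43322624753837 45.03635924807432
pad [552.84850678 251.56858762  43.        ] -13.709768208374461
label [635.53852808 231.33217084  99.        ] -12.426649936595782
fingers [610.43464409 191.090539   172.        ] [629.7946023  282.55173023 172.        ] [620.11462319 236.82113462 172.        ] [621.31256349 236.83932747 183.78297397]
mid in tool [ 1.15224606 -0.25712763 11.78473937] pack in tool [-2.48534921 -1.92600217 84.78117064] pad [ 69.8398739    0.32947703 140.87727774]
```

servo_tool:
  rows:
    - [1,0,-0.15,0,0,0,0.5]
    - [1,0,0,3,0,0,0]
    - [1,0,0,3,0,0,0]
    - [1,0,0,2.5,0,0,0]
    - [1,0,0,1.5,0,0,0]
    - [0.64,0,0,0.9,0,0,0]
    - [0.64,0,0,0,0,0,0]
    - [0.64,0,0,0,0,0,0]

```text
clock: 7.6
position: [622.8, 235.7, 76.5]
ee_rot: [0.109, 0.994, 0.0, 0.001]
contact_force: [0.9, 0.2, 0.0]
gripper_width: 54.5
```

```bash
python3 -c "
from h import *
plan([621,235.3,75],-12.5,6)
d=snap('wrist','w5')
i=cv2.imread('pics/w5.png');cv2.imwrite('pics/w5v.png',cv2.resize(i,(800,600),interpolation=cv2.INTER_CUBIC))"
```

```text
clk 7.6 pos [622.8 235.7  76.5] F [0.9 0.2 0. ] w 54.5 rotvec [0.07 0.1  0.03]
shift in target axes cm total [ 0.16 -0.07  0.15] per row [ 0.027 -0.012  0.024]  in present axes [ 0.16 -0.07  0.15]
```

View pics/w5v.png

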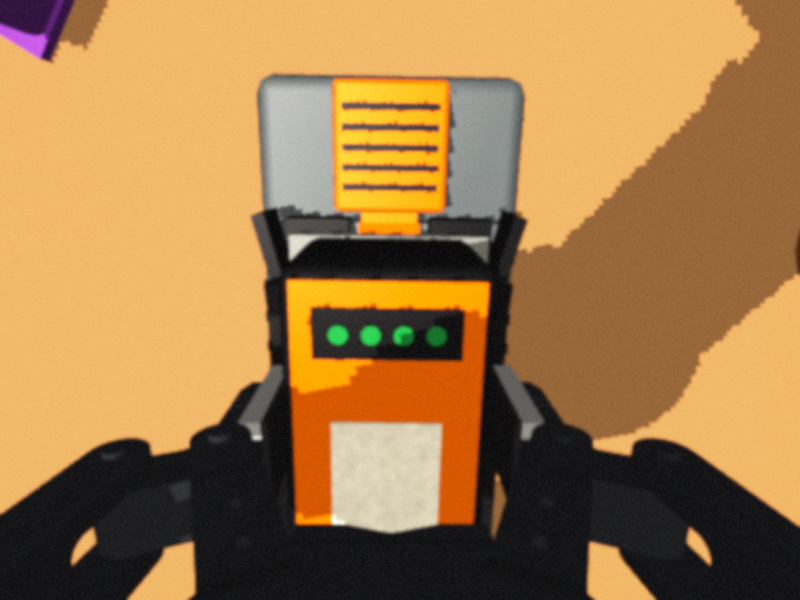

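The pack sits between the pads: orange top edges at columns 290/490, pads at 284/495, so it is centred to within about 0.5 mm. Closing in steps.

servo_tool:
  rows:
    - [0.6,0,0,0.1,0,0,0]
    - [0.57,0,0,0,0,0,0]
    - [0.55,0,0,0,0,0,0]

```text
clock: 7.95
position: [622.8, 235.6, 76.0]
ee_rot: [0.109, 0.994, 0.001, 0.001]
contact_force: [-0.2, -0.9, 5.8]
gripper_width: 49.2
```

servo_tool:
  rows:
    - [0.4,0,0,0,0,0,0]
    - [0.2,0,0,0,0,0,0]
    - [0.2,0,0,0,0,0,0]

```text
clock: 8.25
position: [622.9, 235.5, 76.0]
ee_rot: [0.109, 0.994, 0.001, 0.001]
contact_force: [-1.0, -0.5, 5.7]
gripper_width: 49.3
```

servo_tool:
  rows:
    - [0,0,0,-0.05,0,0,0]
    - [0,0.3,0,0,0,0,0]
    - [0,0.3,0,0,0,0,0]
    - [0,0.3,0,0,0,0,0]

```text
clock: 8.65
position: [614.5, 237.5, 76.0]
ee_rot: [0.108, 0.994, 0.001, 0.002]
contact_force: [2.8, 0.2, 4.8]
gripper_width: 49.1
```

servo_tool:
  rows:
    - [0,0.5,0,-0.05,0,0,0]
    - [0,0.7,0,0,0,0,0]
    - [0,0.7,0,0,0,0,0]
    - [0,0.7,0,0,0,0,0]

```text
clock: 9.05
position: [588.0, 243.3, 76.0]
ee_rot: [0.109, 0.994, 0.001, 0.001]
contact_force: [2.7, 0.0, 4.8]
gripper_width: 49.4
```

servo_tool:
  rows:
    - [0,1,0,0,0,0,0]
    - [0,1,0,0,0,0,0]
    - [0,1,0,0,0,0,0]
    - [0,1,0,0,0,0,0]
    - [0,1,0,0,0,0,0]
    - [0,1,0,0,0,0,0]
    - [0,0,0,0,0,0,0]

```text
clock: 9.75
position: [525.3, 254.8, 73.4]
ee_rot: [0.109, 0.994, -0.002, -0.003]
contact_force: [-0.8, 0.9, -2.6]
gripper_width: 49.2
```

servo_tool:
  rows:
    - [0,0,0,-1,0,0,0]
    - [0,0,0,-3,0,0,0]
    - [0,0,0,-4,0,0,0]
    - [0,0,0,-4,0,0,0]
    - [0,0,0,-4,0,0,0]
    - [0,0,0,0,0,0,-7.2]
    - [0,0,0,0,0,0,-7.2]
    - [0,0,0,0,0,0,-7.2]
    - [0,0,0,0,0,0,0]
    - [0,0,0,0,0,0,0]

```text
clock: 10.75
position: [528.6, 255.3, 234.2]
ee_rot: [-0.078, 0.997, -0.001, -0.001]
contact_force: [-0.4, 0.2, -3.3]
gripper_width: 49.2
```

```bash
python3 -c "
from h import *
plan([610,-194,240],9,14)
plan([510,-209.5,240],9,14)"
```

```text
clk 10.75 pos [528.6 255.3 234.2] F [-0.4  0.2 -3.3] w 49.2 rotvec [-0.05 -0.17 -0.07]
shift in target axes cm total [ -1.01 -45.65  -0.58] per row [-0.072 -3.26  -0.041]  in present axes [ -1.07 -45.65  -0.54]
clk 10.75 pos [528.6 255.3 234.2] F [-0.4  0.2 -3.3] w 49.2 rotvec [-0.05 -0.17 -0.07]
shift in target axes cm total [  9.11 -45.61  -0.58] per row [ 0.651 -3.258 -0.041]  in present axes [  9.05 -45.63  -0.51]
```

servo_tool:
  rows:
    - [0,-0.05,-1.5,-0.05,0,0,0]
    - [0,-0.07,-3.4,-0.05,0,0,0]
    - [0,-0.07,-3.4,-0.05,0,0,0]
    - [0,-0.07,-3.4,-0.05,0,0,0]
    - [0,-0.07,-3.4,-0.05,0,0,0]
    - [0,-0.07,-3.4,-0.05,0,0,0]
    - [0,-0.07,-3.4,-0.05,0,0,0]
    - [0,-0.07,-3.4,-0.05,0,0,0]
    - [0,-0.07,-3.4,-0.05,0,0,0]
    - [0,-0.07,-3.4,-0.05,0,0,0]
    - [0,-0.07,-3.4,0,0,0,0]
    - [0,-0.07,-3.4,0,0,0,0]

```text
clock: 11.95
position: [598.4, -129.1, 240.0]
ee_rot: [-0.078, 0.997, 0.0, -0.001]
contact_force: [0.5, 0.4, -4.0]
gripper_width: 49.1
```

servo_tool:
  rows:
    - [0,-0.07,-3.4,0,0,0,0]
    - [0,-0.07,-2.2,0,0,0,0]
    - [0,0,-1,0,0,0,0]
    - [0,0,0,0,0,0,0]
    - [0,0,0,0,0,0,0]

```text
clock: 12.45
position: [610.4, -191.6, 240.0]
ee_rot: [-0.079, 0.997, 0.0, -0.0]
contact_force: [-0.0, 0.7, -4.8]
gripper_width: 49.3
```

```bash
python3 -c "
from h import *
plan([610,-194,240],9,14)
d=snap('wrist','w6')
i=cv2.imread('pics/w6.png');cv2.imwrite('pics/w6v.png',cv2.resize(i,(800,600),interpolation=cv2.INTER_CUBIC))
print(np.array(proj('w6',[523.3,-207.5,83]))/.64)"
```

```text
clk 12.45 pos [ 610.4 -191.6  240. ] F [-0.   0.7 -4.8] w 49.3 rotvec [ 0.04 -0.05  0.08]
shift in target axes cm total [ 0.07 -0.23 -0.  ] per row [ 0.005 -0.016 -0.   ]  in present axes [ 0.07 -0.23 -0.  ]
[386.86590884 121.31716053]
```

View pics/w6v.png

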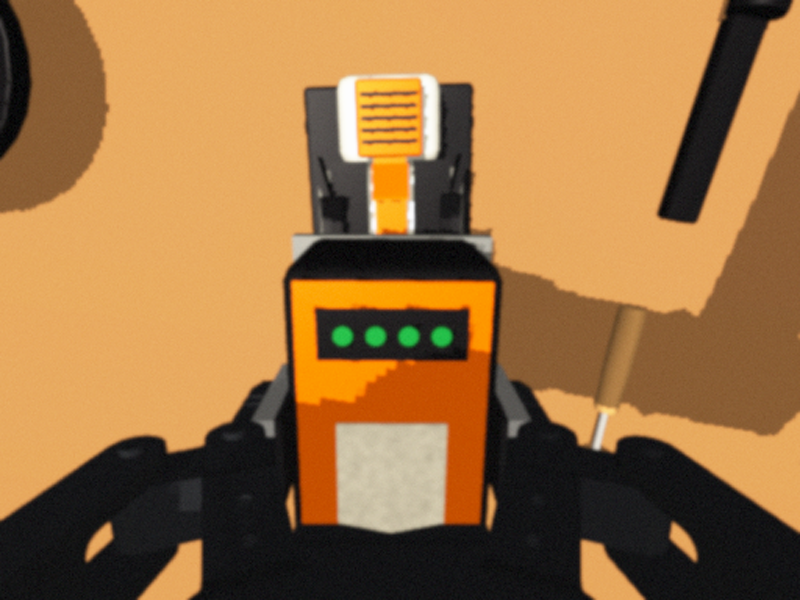

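The catch pad is centred at (389.5,118) and its strip runs at columns 392–393 down to row 230. The pack's orange top is centred at column 394 (row 280) and 392.5 (row 525).

```bash
python3 -c "
from h import *
f=.64
s=read_state();M=R.from_quat(s['ee_rot']).as_matrix();p0=s['position']
T=lambda u,v,h:M.T@(at('w6',u*f,v*f,h)-p0)
W=lambda u,v,h:at('w6',u*f,v*f,h)
ax=lambda p,q:np.degrees(np.arctan2(q[1]-p[1],q[0]-p[0]))
pad=W(389.5,118,83);print('pad W',pad,'tool',T(389.5,118,83))
for u,v in [(389.5,79),(389,157),(392.5,165),(393.5,230)]: print('line tool',T(u,v,83).round(2),W(u,v,83).round(1))
print('edges yaw strip L',ax(W(357,79,83),W(357,157,83)),'R',ax(W(422,79,83),W(421,157,83)),'pad-strip',ax(pad,W(393.3,230,83)))
print('cradle edges', ax(W(305,88,60),W(314,232,60)),ax(W(472,86,60),W(471,232,60)))
for (u,v,h) in [(394,280,263),(392.5,525,263),(392.5,240,215),(392,337,263)]: print('pack tool',T(u,v,h).round(2))
"
```

```text
pad W [ 521.42265582 -206.36524321   83.        ] tool [ 90.28511316  -0.96388162 157.23119935]
line tool [109.55  -0.93 157.24] [ 502.4 -209.4   83. ]
line tool [ 70.22  -1.27 157.22] [ 541.3 -203.5   83. ]
line tool [ 66.     0.64 157.22] [ 545.1 -200.9   83. ]
line tool [ 30.4   1.2 157.2] [ 580.2 -194.7   83. ]
edges yaw strip L 8.027302205188716 R 9.237035332412955 pad-strip 11.096052810366778
cradle edges 10.312881349406618 11.124958065237228
pack tool [ 42.01   0.28 -22.79]
pack tool [-21.06  -0.06 -22.82]
pack tool [43.86  0.14 25.21]
pack tool [ 28.79  -0.16 -22.8 ]
```

```bash
cat > e.py <<'E'
from h import *
ax=lambda d:np.degrees(np.arctan2(d[1],d[0]))
def fit(f,rows,c0,c1,h,ch='v',sgn=-1):
    """c0,c1: (row,col) guide line; find strongest gradient within +-w"""
    im=cv2.imread('pics/'+f+'.png').astype(float); g=im.mean(2) if ch=='v' else im[:,:,2]-im[:,:,0]
    g=cv2.GaussianBlur(g,(0,0),.8); P=[];C=[]
    for r in rows:
        c=c0[1]+(c1[1]-c0[1])*(r-c0[0])/(c1[0]-c0[0]); lo=int(round(c))-4
        d=sgn*np.diff(g[r,lo:lo+10]); k=int(np.argmax(d))
        if 0<k<len(d)-1:
            den=d[k-1]-2*d[k]+d[k+1]; o=.5*(d[k-1]-d[k+1])/den if den else 0
            u=lo+k+.5+o; C.append(u); P.append(at(f,u,r,h)[:2])
    P=np.array(P); l=cv2.fitLine(P.astype(np.float32),cv2.DIST_HUBER,0,.01,.01).ravel(); d=l[:2]*np.sign(l[0])
    n=np.array([-d[1],d[0]]); res=(P-l[2:])@n
    return ax(d),l[2:],res.std(),len(P)
k=.64
print('wrist cradle L',fit('w6',range(60,148),(56,195),(148,201),50,sgn=-1))
print('wrist cradle R',fit('w6',range(60,148),(56,302),(148,301),50,sgn=1))
print('wrist pad L',fit('w6',range(53,98),(50,228.5),(100,228.5),83,'c',1))
print('wrist pad R',fit('w6',range(53,98),(50,270),(100,269.5),83,'c',-1))
T=lambda x,y:(150+y/7,295+(x-385)/7)
print('top cradle L',fit('top0',range(165,226),T(420,40),T(508,550),50,sgn=-1))
print('top cradle R',fit('top0',range(180,222),T(700,215),T(748,520),50,sgn=1))
print('top pad L',fit('top0',range(214,225),T(604,440),T(618,530),83,'c',1))
print('top pad R',fit('top0',range(214,225),T(685,440),T(692,530),83,'c',-1))
E
python3 e.py
```

```text
wrist cradle L (np.float32(10.561032), array([ 562.6298 , -250.31267], dtype=float32), np.float64(0.14804630372631816), 88)
wrist cradle R (np.float32(10.2365265), array([ 536.0388 , -153.64584], dtype=float32), np.float64(0.2891268218605182), 88)
wrist pad L (np.float32(10.674638), array([ 526.2838, -223.7629], dtype=float32), np.float64(0.050329052410069706), 45)
wrist pad R (np.float32(10.381178), array([ 515.25446, -190.16826], dtype=float32), np.float64(0.09321453209398123), 45)
top cradle L (np.float32(10.094346), array([ 595.22406, -130.36276], dtype=float32), np.float64(0.6998097740186232), 61)
top cradle R (np.float32(10.48096), array([ 566.58685, -248.57489], dtype=float32), np.float64(0.5450940513128937), 42)
top pad L (np.float32(9.827878), array([ 521.23663, -188.33232], dtype=float32), np.float64(0.5008331160823052), 11)
top pad R (np.float32(8.348488), array([ 522.5329 , -225.12491], dtype=float32), np.float64(0.5290541819730846), 11)
```

```bash
cat >> h.py <<'E'
A=np.array([.9834,.1814]);N=np.array([-.1814,.9834])
def vac():
    s=read_state();p=s['position'];print('pack from seat: x',round(float(p[:2]@A+.7-564),2),'y',round(float(p[:2]@N+298.5),2),'z-31-85',round(p[2]-116,2))
    F=s['contact_force'];print('F along',(F[:2]@A).round(1),'lat',(F[:2]@N).round(1),'z',F[2].round(1),'tq',s['wrist_torque'].round(2))
E
python3 -c "
from h import *
plan([506.5,-210.1,125],10.45,4); vac()"
```

```text
clk 12.5 pos [ 610.5 -191.2  240.2] F [-0.6 -0.8 -4.4] w 48.9 rotvec [ 0.03 -0.03 -1.32]
shift in target axes cm total [10.57  0.02 11.52] per row [2.643 0.006 2.88 ]  in present axes [10.56 -0.23 11.52]
pack from seat: x 2.39 y -0.23 z-31-85 124.19
F along -0.8 lat -0.7 z -4.4 tq [ 0.03 -0.01 -0.02]
```

servo_tool:
  rows:
    - [0,0,0,0,0,0,-1.35]
    - [0,2,0,0,0,0,0]
    - [0,3,0,0,0,0,0]
    - [0,3,0,0,0,0,0]
    - [0,2.6,0,0,0,0,0]
    - [0,0,0,3,0,0,0]
    - [0,0,0,3,0,0,0]
    - [0,0,0,3,0,0,0]
    - [0,0,0,2,0,0,0]
    - [0,0,0,0.5,0,0,0]
    - [0,0,0,0,0,0,0]
    - [0,0,0,0,0,0,0]

```text
clock: 13.7
position: [507.8, -211.1, 126.8]
ee_rot: [-0.092, 0.996, -0.001, 0.001]
contact_force: [0.2, -0.8, -2.1]
gripper_width: 49.3
```

```bash
python3 -c "
from h import *
plan([506.5,-210.1,116],10.45,4); vac()
d=snap('wrist','w7');snap('side','s7')"
```

```text
clk 13.7 pos [ 507.8 -211.1  126.8] F [ 0.2 -0.8 -2.1] w 49.3 rotvec [-0.08  0.15  0.09]
shift in target axes cm total [0.11 0.12 1.08] per row [0.027 0.031 0.271]  in present axes [0.11 0.13 1.08]
pack from seat: x -102.23 y -1.24 z-31-85 10.84
F along 0.0 lat -0.9 z -2.1 tq [ 0.01 -0.02 -0.04]
```

servo_tool:
  rows:
    - [0,0,0.12,0.3,0,0,0.1]
    - [0,0,0,0.3,0,0,0]
    - [0,0,0,0.2,0,0,0]
    - [0,0,0,0,0,0,0]
    - [0,0,0,0,0,0,0]

```text
clock: 14.3
position: [506.4, -210.1, 117.2]
ee_rot: [-0.09, 0.996, -0.0, -0.0]
contact_force: [-0.1, -0.4, -3.2]
gripper_width: 49.2
```

```bash
python3 -c "
from h import *
plan([506.5,-210.1,116],10.45,4); vac()"
```

```text
clk 14.3 pos [ 506.4 -210.1  117.2] F [-0.1 -0.4 -3.2] w 49.2 rotvec [-0.   -0.01 -0.09]
shift in target axes cm total [-0.01 -0.    0.12] per row [-0.003 -0.001  0.031]  in present axes [-0.01 -0.    0.12]
pack from seat: x -103.46 y 0.03 z-31-85 1.23
F along -0.2 lat -0.4 z -3.2 tq [ 0.02 -0.   -0.01]
```

servo_tool:
  rows:
    - [0,-0.4,0,0.06,0,0,0]
    - [0,0,0,0.06,0,0,0]
    - [0,0,0,0,0,0,0]

```text
clock: 14.6
position: [510.5, -209.3, 116.1]
ee_rot: [-0.09, 0.996, -0.0, 0.0]
contact_force: [-0.4, -0.6, -3.9]
gripper_width: 49.1
```

servo_tool:
  rows:
    - [0,0,0,0.08,0,0,0]
    - [0,0,0,0,0,0,0]

```text
clock: 14.8
position: [510.5, -209.4, 115.9]
ee_rot: [-0.09, 0.996, -0.0, 0.0]
contact_force: [-0.6, 0.8, 0.8]
gripper_width: 49.3
```

```bash
python3 -c "
from h import *
vac()"
```

```text
pack from seat: x -99.24 y 0.01 z-31-85 -0.06
F along -0.5 lat 0.9 z 0.8 tq [0.37 0.2  0.1 ]
```

servo_tool:
  rows:
    - [0,-0.3,0,-0.04,0,0,0]
    - [0,-0.5,0,0,0,0,0]
    - [0,-0.5,0,0,0,0,0]
    - [0,-0.5,0,0,0,0,0]
    - [0,0,0,0,0,0,0]

```text
clock: 15.3
position: [529.5, -206.1, 116.0]
ee_rot: [-0.091, 0.996, -0.0, 0.001]
contact_force: [1.1, 0.1, -1.6]
gripper_width: 49.1
```

```bash
python3 -c "
from h import *
plan([506.5,-210.1,116],10.45,4);vac()"
```

```text
clk 15.3 pos [ 529.5 -206.1  116. ] F [ 1.1  0.1 -1.6] w 49.1 rotvec [-0.05  0.12 -0.06]
shift in target axes cm total [ 2.34  0.02 -0.  ] per row [ 0.585  0.005 -0.001]  in present axes [ 2.34  0.02 -0.01]
pack from seat: x -79.93 y -0.21 z-31-85 -0.04
F along 1.1 lat -0.1 z -1.6 tq [-0.02 -0.29  0.01]
```

In the rails with almost no side force. Continuing.

servo_tool:
  rows:
    - [0,-0.5,0,0,0,0,0]
    - [0,-0.6,0,0,0,0,0]
    - [0,-0.6,0,0,0,0,0]
    - [0,-0.6,0,0,0,0,0]
    - [0,0,0,0,0,0,0]

```text
clock: 15.8
position: [552.3, -201.8, 116.0]
ee_rot: [-0.091, 0.996, -0.0, 0.001]
contact_force: [-0.6, -0.5, 2.7]
gripper_width: 49.0
```

```bash
python3 -c "
from h import *
vac()"
```

```text
pack from seat: x -56.8 y -0.17 z-31-85 0.0
F along -0.6 lat -0.4 z 2.7 tq [ 0.09 -0.15  0.04]
```

servo_tool:
  rows:
    - [0,-0.6,0,-0.04,0,0,0]
    - [0,-0.7,0,0,0,0,0]
    - [0,-0.7,0,0,0,0,0]
    - [0,-0.7,0,0,0,0,0]
    - [0,-0.5,0,0,0,0,0]
    - [0,-0.4,0,0,0,0,0]
    - [0,0,0,0,0,0,0]

```text
clock: 16.5
position: [587.1, -195.3, 116.0]
ee_rot: [-0.09, 0.996, -0.0, 0.001]
contact_force: [0.7, -0.2, 0.8]
gripper_width: 49.2
```

```bash
python3 -c "
from h import *
plan([506.5,-210.1,116],10.45,4);vac()"
```

```text
clk 16.5 pos [ 587.1 -195.3  116. ] F [ 0.7 -0.2  0.8] w 49.2 rotvec [-0.02  0.09 -0.07]
shift in target axes cm total [8.2  0.01 0.  ] per row [2.049e+00 1.000e-03 1.000e-03]  in present axes [ 8.2  -0.01 -0.01]
pack from seat: x -21.35 y -0.04 z-31-85 0.02
F along 0.7 lat -0.4 z 0.8 tq [ 0.12 -0.22  0.03]
```

servo_tool:
  rows:
    - [0,-0.4,0,0,0,0,0]
    - [0,-0.4,0,0,0,0,0]
    - [0,-0.3,0,0,0,0,0]
    - [0,-0.3,0,0,0,0,0]
    - [0,0,0,0,0,0,0]

```text
clock: 17.0
position: [598.8, -193.2, 116.3]
ee_rot: [-0.09, 0.996, -0.0, -0.002]
contact_force: [-4.9, -1.3, 4.9]
gripper_width: 49.3
```

```bash
python3 -c "
from h import *
vac()"
```

```text
pack from seat: x -9.49 y -0.14 z-31-85 0.27
F along -5.1 lat -0.4 z 4.9 tq [-0.18  1.46  0.01]
```

servo_tool:
  rows:
    - [0,-0.2,0,0,0,0,0]
    - [0,-0.2,0,0,0,0,0]
    - [0,0,0,0,0,0,0]

```text
clock: 17.3
position: [599.1, -193.1, 116.5]
ee_rot: [-0.09, 0.996, 0.0, -0.006]
contact_force: [-12.3, -2.3, 11.6]
gripper_width: 49.3
```

```bash
python3 -c "
from h import *
vac()"
```

```text
pack from seat: x -9.18 y -0.12 z-31-85 0.5
F along -12.5 lat -0.0 z 11.6 tq [-0.58  3.63  0.06]
```

servo_tool:
  rows:
    - [0,0,0,-0.1,0,0,0]
    - [0,0,0,0,0,0,0]
    - [0,0,0,0,0,0,0]

```text
clock: 17.6
position: [599.1, -193.1, 116.6]
ee_rot: [-0.09, 0.996, 0.0, -0.006]
contact_force: [-11.5, -2.7, 7.2]
gripper_width: 49.1
```

```bash
python3 -c "
from h import *
plan([506.5,-210.1,116],10.45,4);vac();snap('side','s8');snap('top','t8')
f=lambda i,k:cv2.resize(i,None,fx=k,fy=k,interpolation=cv2.INTER_CUBIC)
cv2.imwrite('pics/c8.png',f(cv2.imread('pics/s8.png')[130:195,190:310],6))"
```

```text
clk 17.6 pos [ 599.1 -193.1  116.6] F [-11.5  -2.7   7.2] w 49.1 rotvec [ 0.1  -0.63 -0.12]
shift in target axes cm total [9.42 0.01 0.06] per row [2.354 0.003 0.015]  in present axes [ 9.42 -0.01  0.16]
pack from seat: x -9.15 y -0.11 z-31-85 0.58
F along -11.8 lat -0.6 z 7.2 tq [-0.77  3.19  0.08]
```

View pics/c8.png

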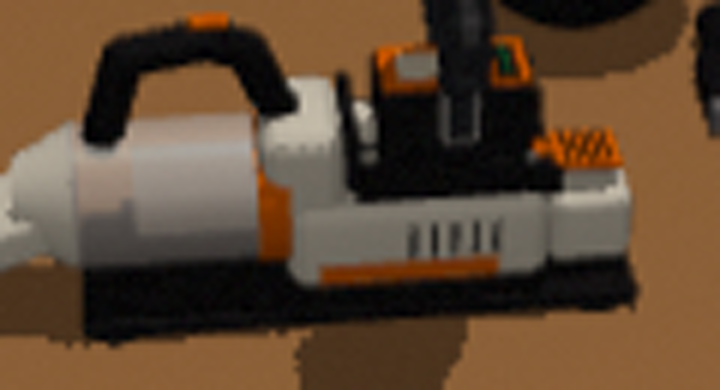

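The pack is at the contact block, about 9 mm before the seat and nearly level. It needs a few newtons more, with the pitch and down-load relieved.

servo_tool:
  rows:
    - [0,0,0,-0.05,0,-0.6,0]
    - [0,-0.1,0,0,0,0,0]
    - [0,0,0,0,0,0,0]

```text
clock: 18.0
position: [599.0, -193.1, 116.3]
ee_rot: [-0.09, 0.996, 0.001, -0.002]
contact_force: [-12.4, -3.2, 4.9]
gripper_width: 49.0
```

```bash
python3 -c "
from h import *
plan([506.5,-210.1,116],10.45,4);vac()"
```

```text
clk 18.0 pos [ 599.  -193.1  116.3] F [-12.4  -3.2   4.9] w 49.0 rotvec [ 0.14 -0.19 -0.15]
shift in target axes cm total [9.41 0.01 0.03] per row [2.352e+00 1.000e-03 8.000e-03]  in present axes [ 9.41 -0.02  0.06]
pack from seat: x -9.24 y -0.05 z-31-85 0.32
F along -12.8 lat -0.9 z 4.9 tq [-1.09  3.51  0.09]
```

servo_tool:
  rows:
    - [0,-0.15,0,-0.03,0,-0.2,0]
    - [0,0,0,0,0,0,0]
    - [0,0,0,0,0,0,0]

```text
clock: 18.3
position: [599.5, -193.0, 116.3]
ee_rot: [-0.089, 0.996, 0.001, -0.001]
contact_force: [-13.8, -5.2, 6.4]
gripper_width: 49.4
```

```bash
python3 -c "
from h import *
plan([506.5,-210.1,116],10.45,4);vac()"
```

```text
clk 18.3 pos [ 599.5 -193.   116.3] F [-13.8  -5.2   6.4] w 49.4 rotvec [ 0.17 -0.12 -0.19]
shift in target axes cm total [9.46 0.   0.03] per row [2.364 0.    0.008]  in present axes [ 9.46 -0.03  0.05]
pack from seat: x -8.76 y -0.01 z-31-85 0.33
F along -14.5 lat -2.6 z 6.4 tq [-1.26  3.97 -0.01]
```

servo_tool:
  rows:
    - [0,-0.15,0,-0.03,0,-0.1,0]
    - [0,-0.1,0,0,0,0,0]
    - [0,0,0,0,0,0,0]

```text
clock: 18.6
position: [602.0, -192.5, 116.3]
ee_rot: [-0.089, 0.996, 0.002, -0.0]
contact_force: [-11.6, -2.7, 3.4]
gripper_width: 49.4
```

```bash
python3 -c "
from h import *
plan([506.5,-210.1,116],10.45,4);vac()"
```

```text
clk 18.6 pos [ 602.  -192.5  116.3] F [-11.6  -2.7   3.4] w 49.4 rotvec [ 0.18 -0.02 -0.2 ]
shift in target axes cm total [ 9.71 -0.    0.03] per row [ 2.427 -0.     0.008]  in present axes [ 9.71 -0.04  0.03]
pack from seat: x -6.25 y 0.02 z-31-85 0.31
F along -11.9 lat -0.5 z 3.4 tq [-1.25  3.62 -0.03]
```

servo_tool:
  rows:
    - [0,-0.15,0,0,0,0,0]
    - [0,-0.15,0,0,0,0,0]
    - [0,0,0,0,0,0,0]

```text
clock: 18.9
position: [605.2, -191.9, 116.3]
ee_rot: [-0.089, 0.996, 0.002, -0.0]
contact_force: [-12.3, -4.0, 3.4]
gripper_width: 49.3
```

```bash
python3 -c "
from h import *
plan([506.5,-210.1,116],10.45,4);vac()"
```

```text
clk 18.9 pos [ 605.2 -191.9  116.3] F [-12.3  -4.    3.4] w 49.3 rotvec [ 0.17 -0.01 -0.19]
shift in target axes cm total [10.04  0.    0.03] per row [2.509e+00 1.000e-03 8.000e-03]  in present axes [10.04 -0.03  0.03]
pack from seat: x -2.95 y -0.02 z-31-85 0.31
F along -12.9 lat -1.7 z 3.4 tq [-1.25  3.68  0.01]
```

servo_tool:
  rows:
    - [0,-0.15,0,0,0,0,0]
    - [0,-0.1,0,0,0,0,0]
    - [0,0,0,0,0,0,0]

```text
clock: 19.2
position: [607.3, -191.5, 116.3]
ee_rot: [-0.089, 0.996, 0.002, -0.001]
contact_force: [-13.1, -4.3, 4.6]
gripper_width: 49.4
```

```bash
python3 -c "
from h import *
vac()"
```

```text
pack from seat: x -0.78 y -0.0 z-31-85 0.31
F along -13.7 lat -1.8 z 4.6 tq [-1.31  3.84 -0.01]
```

servo_tool:
  rows:
    - [0,-0.1,0,0,0,0,0]
    - [0,0,0,0,0,0,0]

```text
clock: 19.4
position: [608.3, -191.3, 116.1]
ee_rot: [-0.089, 0.996, 0.002, -0.0]
contact_force: [-13.2, -4.1, 2.4]
gripper_width: 49.2
```

servo_tool:
  rows:
    - [0,-0.1,0,0,0,0,0]
    - [0,0,0,0,0,0,0]

```text
clock: 19.6
position: [609.2, -191.1, 116.1]
ee_rot: [-0.089, 0.996, 0.002, -0.0]
contact_force: [-13.3, -4.0, 3.5]
gripper_width: 49.4
```

```bash
python3 -c "
from h import *
vac()"
```

```text
pack from seat: x 1.15 y 0.02 z-31-85 0.13
F along -13.8 lat -1.5 z 3.5 tq [-1.36  3.72 -0.04]
```

servo_tool:
  rows:
    - [0,-0.08,0,0,0,0,0]
    - [0,0,0,0,0,0,0]

```text
clock: 19.8
position: [609.9, -191.0, 116.1]
ee_rot: [-0.089, 0.996, 0.002, -0.001]
contact_force: [-14.1, -4.1, 4.0]
gripper_width: 49.3
```

```bash
python3 -c "
from h import *
vac();snap('side','s9');snap('top','t9')
f=lambda i,k:cv2.resize(i,None,fx=k,fy=k,interpolation=cv2.INTER_CUBIC)
cv2.imwrite('pics/c9.png',np.vstack([f(cv2.imread('pics/s9.png')[135:180,250:310],8),f(cv2.imread('pics/s7.png')[135:180,250:310],5)[:,:480].copy() if 0 else np.zeros((1,480,3),np.uint8)]))"
```

```text
pack from seat: x 1.82 y 0.02 z-31-85 0.14
F along -14.6 lat -1.4 z 4.0 tq [-1.33  3.79 -0.02]
```

View pics/c9.png

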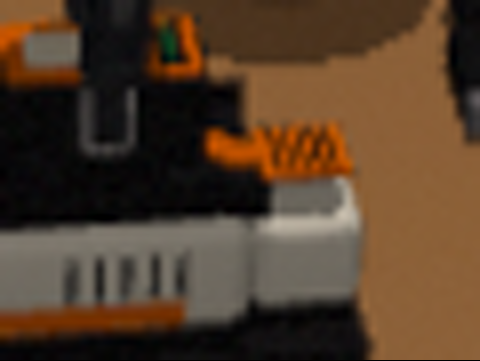

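```bash
python3 -c "
from h import *
def c(f):
    i=cv2.imread('pics/'+f+'.png')[146:162,282:297].astype(float); w=np.clip(i[:,:,2]-i[:,:,0]-70,0,None); y,x=np.mgrid[:16,:15]
    return ((w*x).sum()/w.sum()).round(2),((w*y).sum()/w.sum()).round(2),(w>0).sum()
for f in ['side0','s3','s7','s8','s9']: print(f,c(f))
i=lambda f:cv2.imread('pics/'+f+'.png')[146:162,282:297].astype(float)
for f in ['s3','s7','s8','s9']: print(f,cv2.phaseCorrelate(i('side0').mean(2),i(f).mean(2)),abs(i(f)-i('side0')).mean().round(1))
"
```

```text
side0 (np.float64(6.01), np.float64(6.83), np.int64(181))
s3 (np.float64(9.12), np.float64(1.01), np.int64(42))
s7 (np.float64(7.98), np.float64(10.59), np.int64(30))
s8 (np.float64(6.23), np.float64(7.37), np.int64(188))
s9 (np.float64(6.04), np.float64(6.8), np.int64(182))
s3 ((7.533496287863399, 2.61115288603927), 0.22885845427097054) 33.5
s7 ((0.9523974872435659, -0.8506599888685251), 0.5870637525928682) 43.0
s8 ((0.5007794835888717, 0.5066830582565087), 0.9944181987004288) 9.3
s9 ((0.4826678434141778, 0.025302814102074578), 1.0074908776095586) 1.4
```

The catch pad in the latest side image matches its original raised position (6.04,6.80 against 6.01,6.83), while it sat 0.5 px lower before the click. So it has clicked. I'll ease off the push and then release.

servo_tool:
  rows:
    - [0,0.15,0,0,0,0,0]
    - [0,0.15,0,0,0,0,0]
    - [0,0.1,0,0,0,0,0]
    - [0,0,0,0,0,0,0]

```text
clock: 20.3
position: [608.2, -191.4, 116.1]
ee_rot: [-0.09, 0.996, 0.001, 0.002]
contact_force: [-8.7, -3.9, 0.2]
gripper_width: 49.3
```

```bash
python3 -c "
from h import *
plan([609,-191.1,116],10.45,4);vac()"
```

```text
clk 20.3 pos [ 608.2 -191.4  116.1] F [-8.7 -3.9  0.2] w 49.3 rotvec [ 0.14  0.24 -0.17]
shift in target axes cm total [-0.09  0.01  0.01] per row [-0.022  0.004  0.001]  in present axes [-0.09  0.02  0.01]
pack from seat: x 0.04 y -0.05 z-31-85 0.06
F along -9.3 lat -2.2 z 0.2 tq [-1.25  2.49  0.01]
```

servo_tool:
  rows:
    - [0,0.1,0,0,0,0,0]
    - [0,0.1,0,0,0,0,0]
    - [0,0.05,0,0,0,0,0]
    - [0,0,0,0,0,0,0]

```text
clock: 20.7
position: [607.6, -191.4, 116.2]
ee_rot: [-0.09, 0.996, 0.001, 0.004]
contact_force: [-4.7, -3.7, -2.7]
gripper_width: 49.2
```

```bash
python3 -c "
from h import *
plan([609,-191.1,116],10.45,4);vac()"
```

```text
clk 20.7 pos [ 607.6 -191.4  116.2] F [-4.7 -3.7 -2.7] w 49.2 rotvec [ 0.1   0.48 -0.13]
shift in target axes cm total [-0.14  0.01  0.02] per row [-0.036  0.002  0.004]  in present axes [-0.14  0.01  0.02]
pack from seat: x -0.51 y 0.02 z-31-85 0.17
F along -5.3 lat -2.8 z -2.7 tq [-1.06  1.67  0.11]
```

servo_tool:
  rows:
    - [0,0.1,0,0,0,0.4,0]
    - [0.6,0,0,0,0,0,0]
    - [0.7,0,0,0,0,0,0]
    - [0.85,0,0,0,0,0,0]
    - [0.85,0,0,0,0,0,0]
    - [0.85,0,0,-1,0,0,0]
    - [0.85,0,0,-3,0,0,0]
    - [0.85,0,0,-4,0,0,0]
    - [0.85,0,0,-4,0,0,0]
    - [0.85,0,0,0,0,0,0]

```text
clock: 21.7
position: [611.8, -192.3, 247.0]
ee_rot: [-0.091, 0.996, -0.002, 0.012]
contact_force: [-1.3, -0.2, 0.5]
gripper_width: 72.5
```

```bash
python3 -c "
from h import *
plan([609,-191.1,116],10.45,4);vac();snap('side','s10');snap('wrist','w10')
f=lambda i,k:cv2.resize(i,None,fx=k,fy=k,interpolation=cv2.INTER_CUBIC)
def c(f):
    i=cv2.imread('pics/'+f+'.png')[146:162,282:297].astype(float); w=np.clip(i[:,:,2]-i[:,:,0]-70,0,None); y,x=np.mgrid[:16,:15]
    return ((w*x).sum()/w.sum()).round(2),((w*y).sum()/w.sum()).round(2),(w>0).sum()
print(c('side0'),c('s10'))
a=f(cv2.imread('pics/s10.png')[125:195,200:310],4);b=cv2.imread('pics/w10.png')[:280,170:340]
cv2.imwrite('pics/c10.png',np.hstack([a,b]))"
```

```text
clk 21.7 pos [ 611.8 -192.3  247. ] F [-1.3 -0.2  0.5] w 72.5 rotvec [-0.36  1.32 -0.03]
shift in target axes cm total [ 0.25  0.17 13.1 ] per row [0.063 0.043 3.276]  in present axes [ 0.56  0.25 13.09]
pack from seat: x 3.46 y -1.61 z-31-85 131.02
F along -1.3 lat 0.0 z 0.5 tq [-0. -0. -0.]
(np.float64(6.01), np.float64(6.83), np.int64(181)) (np.float64(6.05), np.float64(6.77), np.int64(181))
```

View pics/c10.png

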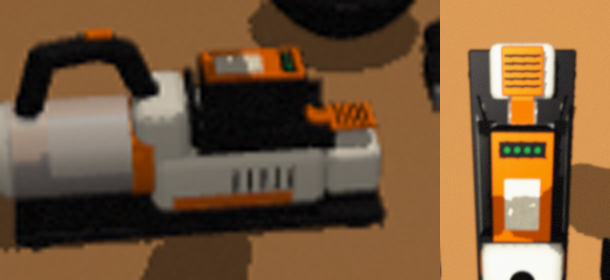

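```bash
python3 -c "
from bench import *
print(job_done())"
```

```text
the job is handed in; nothing more can be done
None
```

The pack is on the vacuum, latched behind its catch and released, and I handed the job in at about 21.7 s on the robot's clock. The hand-in gives no verdict, so this rests on my own checks.

- **Charger:** I pressed the catch with at most about 4.4 N and the pack sprang out. I then gripped it across y and slid it straight back about 100 mm before lifting.
- **Vacuum:** I slid the pack along the rails (axis measured at 10.4° yaw) until the catch clicked. The push along the rails peaked at about 14.6 N in the readings, which come only at the end of each move. I then eased off, opened the gripper and lifted away.

**Last checks:**
- **Catch:** in the side image the vacuum's catch pad is back at its original raised position to within 0.1 px. It sat 0.5 px lower before the click.
- **Pack:** it stayed in the bay and in line after release. Just before I let go it was about 0.5 mm short of my seat estimate along the rails and 0.0 mm across. That estimate depends on the camera calibration, good to about 2 mm, and I did not measure the pack again afterwards.
- **Gripper:** it was clear above the pack, touching nothing in the last images.

Two readings disagreed with the rest. My first estimate of the vacuum's yaw (about 9°) was off and was corrected by fitting edges. While I was pushing against the contact block, the upward force on the tool briefly reached about 12 N, so I relieved the height and tilt before pushing on.

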